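# Put the race packs on charge

### The arm

A 6-joint arm with a two-finger parallel gripper is mounted at the origin on the work surface. World frame = base frame: x ahead of the robot, y to its left, z up, the work surface at z = 0. Lengths are in m, angles in rad, forces in N, time in s.
With the tool pointing down it reaches from about 0.2 to 0.875 m from the base axis. Payload 3.4 kg.
Tool frame: the origin (TCP) lies at the very end of the fingers, on their centre line; the grasp point (between the pads) lies 19 mm behind it; z points along the fingers, x is the direction in which the jaws open and shut, and the axes are right-handed (so a half turn about z gives the same grasp; the last joint's range is limited). The gripper opens to 94 mm and grips with 3 to 60 N. Pads are 16 mm wide; open, the fingers measure 119 mm over their backs; the gripper's body (75 mm by 177 mm) begins 78 mm behind the grasp point.
Start: joints at [1.075, 0.276, 1.505, -0, 1.361, -0.121], TCP at [0.211, 0.535, 0.205] pointing down, gripper open.
Joint ranges: [-2.89, 2.89], [-0.75, 2.08], [0.22, 2.7], [-1.18, 4.32], [0.11, 2.71], [-2.7, 2.7]. Speed limits (rad/s): [2.57, 2.57, 3.14, 3.14, 3.14, 3.14].

### API

Orientations are given as a unit quaternion [w, x, y, z].
In Python, from workcell import goto, line_to, goto_joints, gripper_to, pause, ik, sense, get_image, calibration, MotionError, sign_off gives the robot as it stands. Calls block until the motion is done:
- goto(position, orientation): joint-space move of the TCP to a pose.
- line_to(position, rate=0.15, attitude=None): straight line of the TCP; attitude=None keeps the orientation; rate is the mean speed in m/s.
- goto_joints(angles): joint-space move.
- gripper_to(opening, force=None): finger opening in m; force is the grip in N (None keeps the last); returns when the fingers have stopped.
- pause(seconds).
- ik(position, orientation): joint angles nearest the present ones, or None.
- sense(): the state.
- get_image(name): name is "scene" or "side" or "wrist"; returns the picture (480x640x3 uint8, red, green, blue); there is no depth.
- calibration(name): a dict with "intrinsics" (3x3 intrinsics, pixels), "cam_to_world" (4x4, takes a point from camera to world coordinates). Camera axes: x right, y up, looking along -z (the intrinsics and any distortion apply to the point x, -y, -z); pixel columns grow to the right and rows downward; lengths in m; the calibration is good to about 2 mm. A picture is of the moment at which its call begins: read the wrist's pose just before it. calibration takes no time and is no camera call; for the wrist camera it gives the pose at the moment of the call.
A pose or a line that the arm cannot do raises MotionError and nothing moves.
- sign_off(): hands the job in, once; it reports no verdict.
The state is a dict: "time_s": time; "joints": joint angles; "qd": joint speeds; "tau": joint torques, N m; "eef_pos": TCP position; "tool_rot": TCP orientation; "force": force on the tool from outside, world axes, zero at the start; "wrist_torque": the same for the moment, N m; "opening": finger opening in m.
Only numpy, scipy, OpenCV 4.12 (cv2) and the standard library are available. Lean on these libraries where they do the work, as an engineer would, in place of code of your own. Each camera call takes 0.05 s, during which the arm holds its last target.

### The job

Put all the battery packs from the slotted caddy on charge: with the packs still in the caddy, first reach through the round guard opening of the charger and turn its sunken current dial anticlockwise right back to the zero stop, then slide each pack straight up out of its slot by its top edge and stand it in a free bay, fully down on the bay floor. When all are in, turn the dial up until its white pointer is at the group of dots that has as many dots as there are packs. Only then push the start button fully down and let it go; leave the radio transmitter alone.

Things in the scene. Friction and masses are not known exactly. Their poses are not given: they have to be found in the camera images.
- pack0_mid (a point): slim black hard-case battery pack with a grey wrap, 100 mm long (its x) x 12 mm thick (its y) x 50 mm tall (its z), 0.12 kg, standing on its long edge in a slot of the caddy; one of two to four alike (None if this one is not there). This point is the centre of the pack, 25 mm above its underside. It may face either way round in a bay.
- pack1_mid (a point): slim black hard-case battery pack with a grey wrap, 100 mm long (its x) x 12 mm thick (its y) x 50 mm tall (its z), 0.12 kg, standing on its long edge in a slot of the caddy; one of two to four alike (None if this one is not there). This point is the centre of the pack, 25 mm above its underside. It may face either way round in a bay.
- pack2_mid (a point): slim black hard-case battery pack with a grey wrap, 100 mm long (its x) x 12 mm thick (its y) x 50 mm tall (its z), 0.12 kg, standing on its long edge in a slot of the caddy; one of two to four alike (None if this one is not there). This point is the centre of the pack, 25 mm above its underside. It may face either way round in a bay.
- pack3_mid (a point): slim black hard-case battery pack with a grey wrap, 100 mm long (its x) x 12 mm thick (its y) x 50 mm tall (its z), 0.12 kg, standing on its long edge in a slot of the caddy; one of two to four alike (None if this one is not there). This point is the centre of the pack, 25 mm above its underside. It may face either way round in a bay.
- caddy: loose, heavy (1.3 kg) battery caddy, 124 mm (x) x 190 mm (y), 28 mm high: aluminium base with slotted plywood blocks. Four slots along its x, each 14 mm wide and 104 mm long, at y = -66, -22, +22 and +66 mm; slot floor 8 mm and block tops 28 mm above the table, so 30 mm of a pack stands out of its slot. Origin: centre of its underside.
- charger: fixed four-bay charger, 165 mm (x from -100 to +65) x 310 mm (y), origin on the table. The +y part (y from -31 to +155) holds the bays, tops 34 mm above the table; the -y part (y from -155 to -31) is the raised black control end, its flat top 62 mm above the table, with the dial in a round well and the start button before it (towards -x).
- bay0 (a point): bay 1 of the four like charger bays, an upright slot open at the top, along the charger's x, 42 mm from the next: 16 mm wide (y) and 108 mm long (x), the sides flared to 24 mm over the top 8 mm. Bay floor 14 mm, bay tops 34 mm above the table. This point is where the centre of a pack is when the pack stands fully home (39 mm above the table). All bays are empty at the start.
- bay1 (a point): bay 2 of the four like charger bays, an upright slot open at the top, along the charger's x, 42 mm from the next: 16 mm wide (y) and 108 mm long (x), the sides flared to 24 mm over the top 8 mm. Bay floor 14 mm, bay tops 34 mm above the table. This point is where the centre of a pack is when the pack stands fully home (39 mm above the table). All bays are empty at the start.
- bay2 (a point): bay 3 of the four like charger bays, an upright slot open at the top, along the charger's x, 42 mm from the next: 16 mm wide (y) and 108 mm long (x), the sides flared to 24 mm over the top 8 mm. Bay floor 14 mm, bay tops 34 mm above the table. This point is where the centre of a pack is when the pack stands fully home (39 mm above the table). All bays are empty at the start.
- bay3 (a point): bay 4 of the four like charger bays, an upright slot open at the top, along the charger's x, 42 mm from the next: 16 mm wide (y) and 108 mm long (x), the sides flared to 24 mm over the top 8 mm. Bay floor 14 mm, bay tops 34 mm above the table. This point is where the centre of a pack is when the pack stands fully home (39 mm above the table). All bays are empty at the start.
- dial (a joint): angle of the current dial, 0 (stop) to 3.1 rad, clockwise from above; stiff (0.04 N m), stays where left, starts between 1.5 and 2.9. At angle q its white pointer points along the charger's +x axis turned counterclockwise by 1.55 - q rad. White marks round the opening: a stroke at 0, one dot at 0.7, two dots at 1.4, three dots at 2.1, four dots at 2.8 rad.
- dial_grip (a point): on the dial's axis, 24 mm above the floor of its well (38 mm above the table). The dial: a disc 42 mm across and 6 mm high with an upright grip bar on it 40 mm long, 12 mm thick, its top 34 mm above the well floor; the pointer lies on top of the bar along its length, from the axis to the pointing end. The well, 88 mm across, is 48 mm deep: its floor 14 mm, the rim of the guard opening 62 mm above the table, so the bar's top lies 14 mm below the rim.
- start (a joint): travel of the start button, 0 up to 0.006 m fully down; about 5 N, springs back.
- start_top (a point): middle of the top of the round grey start button, 24 mm across, which is pushed straight down; it stands on the control end at its -x side.
- transmitter: bystander: pistol-grip radio transmitter standing on its foot, about 180 mm high; origin at the centre of its foot's underside.

How it is judged:
On the way, in this order (a step that is already met when the one before it is completed fails the run):
1. the dial is turned back to zero (within 0.15 rad) while all packs are still in the caddy (value of joint dial below 0.15 rad and horizontal distance between each of pack0_mid, pack1_mid, pack2_mid, pack3_mid and caddy below 0.1 m), for 0.2 s.
2. every pack stands fully home in a charger bay, the dial still at zero ((distance between pack0_mid and bay0 below 0.009 m or distance between pack0_mid and bay1 below 0.009 m or distance between pack0_mid and bay2 below 0.009 m or distance between pack0_mid and bay3 below 0.009 m) and height (world z) of each of pack0_mid, pack1_mid, pack2_mid, pack3_mid below 0.0425 m and angle between each of pack0_mid, pack1_mid, pack2_mid, pack3_mid's own z axis and vertical below 0.14 rad and (distance between pack1_mid and bay0 below 0.009 m or distance between pack1_mid and bay1 below 0.009 m or distance between pack1_mid and bay2 below 0.009 m or distance between pack1_mid and bay3 below 0.009 m) and (distance between pack2_mid and bay0 below 0.009 m or distance between pack2_mid and bay1 below 0.009 m or distance between pack2_mid and bay2 below 0.009 m or distance between pack2_mid and bay3 below 0.009 m) and (distance between pack3_mid and bay0 below 0.009 m or distance between pack3_mid and bay1 below 0.009 m or distance between pack3_mid and bay2 below 0.009 m or distance between pack3_mid and bay3 below 0.009 m) and value of joint dial below 0.15 rad), for 0.2 s.
3. every pack stands fully home in a charger bay and the dial points at the dots for the number of packs ((distance between pack0_mid and bay0 below 0.009 m or distance between pack0_mid and bay1 below 0.009 m or distance between pack0_mid and bay2 below 0.009 m or distance between pack0_mid and bay3 below 0.009 m) and height (world z) of each of pack0_mid, pack1_mid, pack2_mid, pack3_mid below 0.0425 m and angle between each of pack0_mid, pack1_mid, pack2_mid, pack3_mid's own z axis and vertical below 0.14 rad and (distance between pack1_mid and bay0 below 0.009 m or distance between pack1_mid and bay1 below 0.009 m or distance between pack1_mid and bay2 below 0.009 m or distance between pack1_mid and bay3 below 0.009 m) and (distance between pack2_mid and bay0 below 0.009 m or distance between pack2_mid and bay1 below 0.009 m or distance between pack2_mid and bay2 below 0.009 m or distance between pack2_mid and bay3 below 0.009 m) and (distance between pack3_mid and bay0 below 0.009 m or distance between pack3_mid and bay1 below 0.009 m or distance between pack3_mid and bay2 below 0.009 m or distance between pack3_mid and bay3 below 0.009 m) and value of joint dial between 1.23 and 2.97 rad and (height (world z) of pack1_mid above -5 m or value of joint dial below 2.27 rad) and (height (world z) of pack2_mid above -5 m or value of joint dial below 2.27 rad) and (height (world z) of pack3_mid above -5 m or value of joint dial below 2.27 rad) and (height (world z) of any of pack1_mid, pack2_mid above -5 m or value of joint dial below 1.57 rad) and (height (world z) of any of pack1_mid, pack3_mid above -5 m or value of joint dial below 1.57 rad) and (height (world z) of any of pack2_mid, pack3_mid above -5 m or value of joint dial below 1.57 rad) and (value of joint dial above 1.93 rad or (height (world z) of each of pack1_mid, pack2_mid below -5 m and value of joint dial above -9 rad) or (height (world z) of each of pack1_mid, pack3_mid below -5 m and value of joint dial above -9 rad) or (height (world z) of each of pack2_mid, pack3_mid below -5 m and value of joint dial above -9 rad)) and (value of joint dial above 2.63 rad or (height (world z) of pack1_mid below -5 m and value of joint dial above -9 rad) or (height (world z) of pack2_mid below -5 m and value of joint dial above -9 rad) or (height (world z) of pack3_mid below -5 m and value of joint dial above -9 rad))), for 0.3 s.
4. the start button is pushed fully down (value of joint start above 0.0045 m).
At the end, for the whole second after the job is handed in: Every pack stands within 8 degrees of upright at rest in a charger bay, centre within 9 mm of the bay's point and within 3.5 mm of fully down; dial within 0.17 rad of the mark for the number of packs; the start button, pushed at least 4.5 mm after that, is up again (all of step 3 and value of joint start below 0.002 m and linear speed of each of pack0, pack1, pack2, pack3 below 0.02 m/s); the robot touches nothing.
It fails at once if the start button is pushed down before all packs are home and the dial is set (value of joint start above 0.0045 m and not (((distance between pack0_mid and bay0 below 0.009 m or distance between pack0_mid and bay1 below 0.009 m or distance between pack0_mid and bay2 below 0.009 m or distance between pack0_mid and bay3 below 0.009 m) and height (world z) of pack0_mid below 0.0425 m and angle between pack0_mid's own z axis and vertical below 0.14 rad) and ((distance between pack1_mid and bay0 below 0.009 m or distance between pack1_mid and bay1 below 0.009 m or distance between pack1_mid and bay2 below 0.009 m or distance between pack1_mid and bay3 below 0.009 m) and height (world z) of pack1_mid below 0.0425 m and angle between pack1_mid's own z axis and vertical below 0.14 rad) and ((distance between pack2_mid and bay0 below 0.009 m or distance between pack2_mid and bay1 below 0.009 m or distance between pack2_mid and bay2 below 0.009 m or distance between pack2_mid and bay3 below 0.009 m) and height (world z) of pack2_mid below 0.0425 m and angle between pack2_mid's own z axis and vertical below 0.14 rad) and ((distance between pack3_mid and bay0 below 0.009 m or distance between pack3_mid and bay1 below 0.009 m or distance between pack3_mid and bay2 below 0.009 m or distance between pack3_mid and bay3 below 0.009 m) and height (world z) of pack3_mid below 0.0425 m and angle between pack3_mid's own z axis and vertical below 0.14 rad) and value of joint dial between 1.23 and 2.97 rad and (height (world z) of pack1_mid above -5 m or value of joint dial below 2.27 rad) and (height (world z) of pack2_mid above -5 m or value of joint dial below 2.27 rad) and (height (world z) of pack3_mid above -5 m or value of joint dial below 2.27 rad) and (height (world z) of any of pack1_mid, pack2_mid above -5 m or value of joint dial below 1.57 rad) and (height (world z) of any of pack1_mid, pack3_mid above -5 m or value of joint dial below 1.57 rad) and (height (world z) of any of pack2_mid, pack3_mid above -5 m or value of joint dial below 1.57 rad) and (value of joint dial above 1.93 rad or (height (world z) of each of pack1_mid, pack2_mid below -5 m and value of joint dial above -9 rad) or (height (world z) of each of pack1_mid, pack3_mid below -5 m and value of joint dial above -9 rad) or (height (world z) of each of pack2_mid, pack3_mid below -5 m and value of joint dial above -9 rad)) and (value of joint dial above 2.63 rad or (height (world z) of pack1_mid below -5 m and value of joint dial above -9 rad) or (height (world z) of pack2_mid below -5 m and value of joint dial above -9 rad) or (height (world z) of pack3_mid below -5 m and value of joint dial above -9 rad)))).
It fails at once if the transmitter is pushed aside (more than 3 cm) or knocked over (distance of transmitter from where it was at the start of the episode above 0.03 m or angle between transmitter's own z axis and vertical above 0.5 rad).
Of pack1, pack2, pack3 only 1 to 3 are there at a start; the rules pass over those that are not, and their reading is None.
At some moment in a run one of caddy may be knocked a few centimetres aside while the robot is not near it.
It also fails if it takes over 210 s, if anything falls off the work surface, if the arm or the gripper's body presses on something with over 40 N, if the wrist force passes 120 N, or if a joint passes its speed limit or range.

## Working session

There is one attempt and no reset: what is moved stays moved. The work goes in short steps, each a Python script; the robot and the scene stay as the last script left them, time stands still between calls to the robot, and variables do not carry over. Pictures are saved under pics/ and viewed, and the job is handed in when it is done.

```bash
ls; mkdir -p pics
python3 - <<'E'
from workcell import *
import cv2
for n in ["scene","side","wrist"]:
    im=get_image(n); cv2.imwrite(f"pics/{n}0.png",im[:,:,::-1]); c=calibration(n); print(n,c)
print(sense())
E
```

```text
pics
scene {'intrinsics': array([[458.95816999,   0.        , 324.39864253],
       [  0.        , 458.95816999, 248.01337755],
       [  0.        ,   0.        ,   1.        ]]), 'cam_to_world': array([[ 0.72553055, -0.4885108 ,  0.48472943,  0.96744347],
       [ 0.68817552,  0.5104423 , -0.51561916, -0.57911326],
       [ 0.00445912,  0.70767638,  0.70652266,  0.72440332],
       [ 0.        ,  0.        ,  0.        ,  1.        ]])}
side {'intrinsics': array([[528.47999638,   0.        , 311.28717209],
       [  0.        , 528.47999638, 237.86058844],
       [  0.        ,   0.        ,   1.        ]]), 'cam_to_world': array([[ 0.94324313,  0.25949075, -0.2072606 ,  0.21808287],
       [-0.332018  ,  0.72270065, -0.60619124, -0.96282241],
       [-0.00751365,  0.64059996,  0.76783802,  1.16965815],
       [ 0.        ,  0.        ,  0.        ,  1.        ]])}
wrist {'intrinsics': array([[347.50865112,   0.        , 320.71155323],
       [  0.        , 347.50865112, 241.14676356],
       [  0.        ,   0.        ,   1.        ]]), 'cam_to_world': array([[ 3.65487770e-01, -9.
[... 278 characters left out ...]
00e+00,
         1.00000000e+00]])}
{'time_s': 0.15, 'joints': array([ 1.07503229e+00,  2.76438488e-01,  1.50579195e+00, -1.09733540e-06,
        1.36064890e+00, -1.20999840e-01]), 'qd': array([-0.00049359, -0.00190093, -0.00636578,  0.00028896, -0.00034038,
        0.00059684]), 'tau': array([ 7.70695915e-04, -4.04927945e+01, -2.37432146e+01,  7.01894355e-02,
        3.14986648e-02, -9.61603746e-05]), 'eef_pos': array([0.21030164, 0.53474881, 0.20482991]), 'tool_rot': array([ 2.95852779e-04,  8.26453967e-01,  5.63003931e-01, -5.71275141e-04]), 'force': array([ 0.33133876, -0.88118522,  0.28786096]), 'wrist_torque': array([0.04440734, 0.04433484, 0.00145203]), 'opening': 0.09370534575842748}
```

View pics/scene0.png

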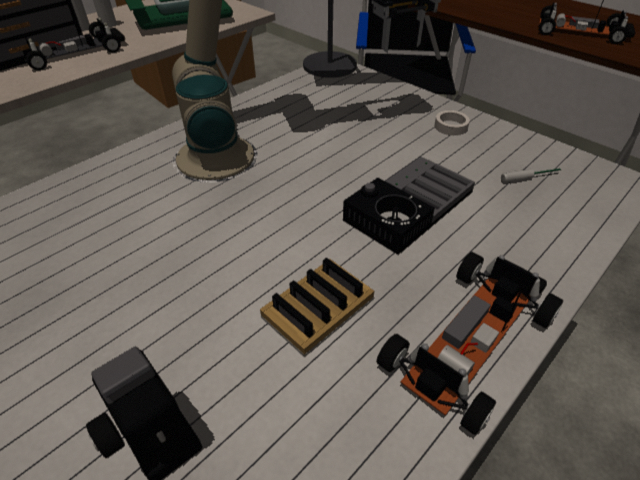

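View pics/side0.png

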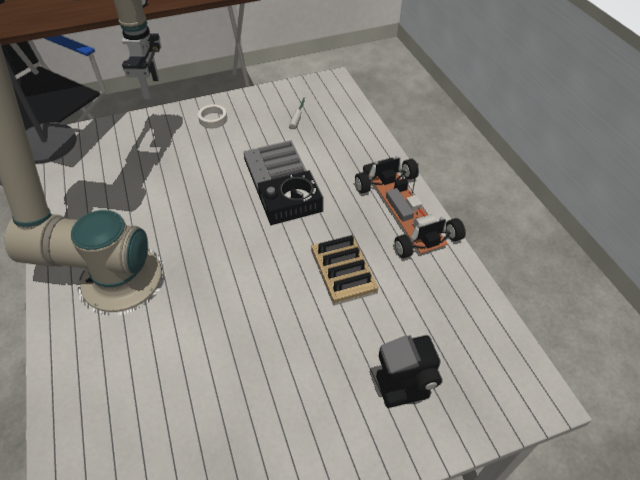

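View pics/wrist0.png

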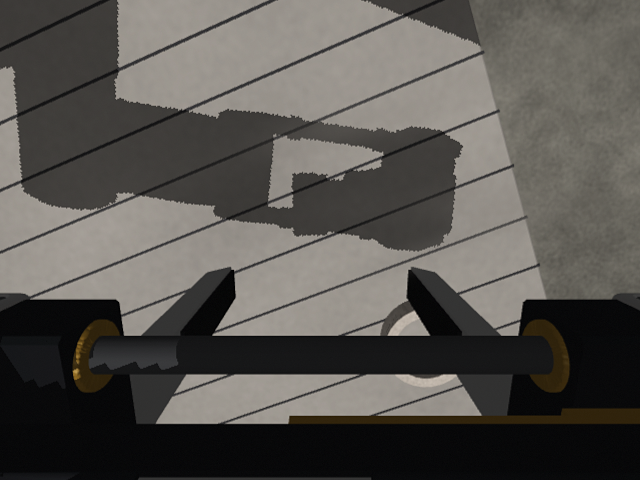

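The scene shows four packs standing in the caddy (around (318,300)) and the charger at (410,205). The control end faces the caddy. I'll enlarge crops to measure.

```bash
cat > h.py <<'E'
from workcell import *
import numpy as np, cv2
def shot(n,fn,crop=None,s=1):
    im=get_image(n)[:,:,::-1].copy()
    if crop: x0,y0,x1,y1=crop; im=im[y0:y1,x0:x1]
    im=cv2.resize(im,None,fx=s,fy=s,interpolation=cv2.INTER_CUBIC); cv2.imwrite('pics/'+fn,im)
def ray(c,u,v,z):
    K=c['intrinsics'];T=c['cam_to_world']
    d=np.array([(u-K[0,2])/K[0,0],-(v-K[1,2])/K[1,1],-1]); d=T[:3,:3]@d;o=T[:3,3]
    return o+d*(z-o[2])/d[2]
def proj(c,p):
    K=c['intrinsics'];T=c['cam_to_world']
    q=T[:3,:3].T@(np.array(p)-T[:3,3]); return np.array([K[0,2]+K[0,0]*q[0]/-q[2],K[1,2]+K[1,1]*q[1]/q[2]])
def down(a):
    # tool x axis at world angle a, z down: R=Rz(a)*Rx(pi)
    return [0.0,np.cos(a/2),np.sin(a/2),0.0]
E
python3 - <<'E'
import cv2
a=cv2.imread('pics/scene0.png')
cv2.imwrite('pics/sc_ch.png',cv2.resize(a[150:260,335:485],None,fx=5,fy=5,interpolation=cv2.INTER_CUBIC))
cv2.imwrite('pics/sc_ca.png',cv2.resize(a[250:360,250:385],None,fx=5,fy=5,interpolation=cv2.INTER_CUBIC))
b=cv2.imread('pics/side0.png')
cv2.imwrite('pics/si_ch.png',cv2.resize(b[130:240,230:340],None,fx=5,fy=5,interpolation=cv2.INTER_CUBIC))
E
```

```text
(no output)
```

View pics/sc_ch.png

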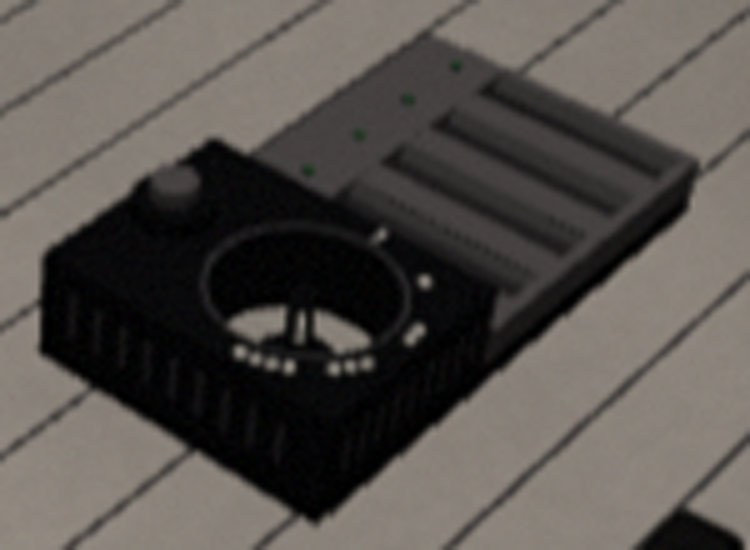

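View pics/sc_ca.png

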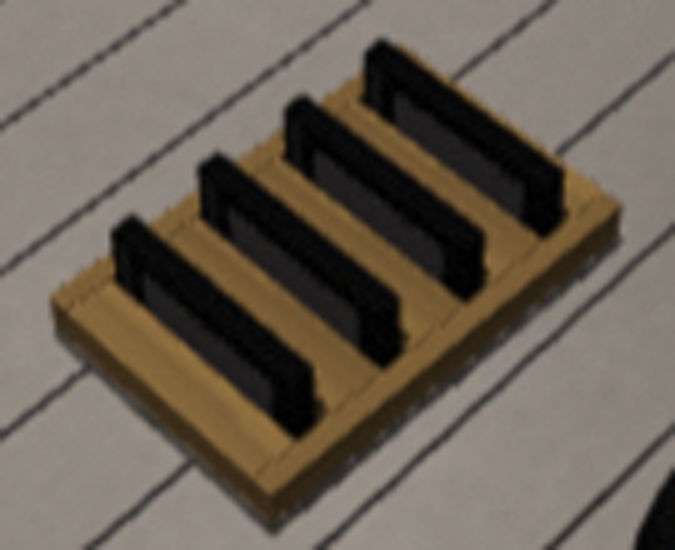

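View pics/si_ch.png

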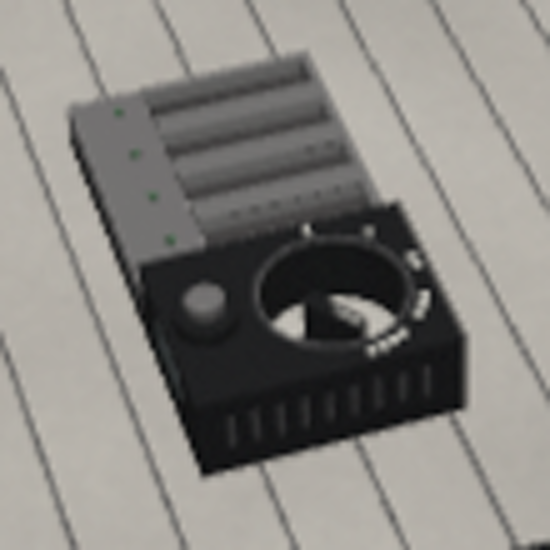

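The scene crop shows four packs, the white pointer between three and four dots, and all the marks visible. I'll do a rough fit, then take overhead wrist views.

```bash
cat > fit.py <<'E'
from h import *
from scipy.optimize import least_squares
def fit(obs,x0,bias=True):
    # obs: list of (calib, localpt, uv); pose x,y,yaw
    def P(x,l):
        c,s=np.cos(x[2]),np.sin(x[2]); return [x[0]+c*l[0]-s*l[1],x[1]+s*l[0]+c*l[1],l[2]]
    f=lambda x:np.concatenate([proj(c,P(x,l))-uv for c,l,uv in obs])
    r=least_squares(f,x0,loss='soft_l1',f_scale=1.5); return r.x,f(r.x).reshape(-1,2).round(1)
E
python3 - <<'E'
from fit import *
cs=calibration('scene');cd=calibration('side')
S=lambda u,v:np.array([335+u/5,150+v/5]);D=lambda u,v:np.array([230+u/5,130+v/5])
A=[-.1,-.031,.062];B=[-.1,-.155,.062];C=[.065,-.155,.062];E_=[.065,-.031,.062]
obs=[(cs,A,S(212,140)),(cs,B,S(45,258)),(cs,E_,S(495,295)),(cs,[.065,.155,.034],S(698,160)),(cs,[-.1,.155,.034],S(430,37)),
(cd,A,D(140,265)),(cd,B,D(200,408)),(cd,C,D(465,335)),(cd,E_,D(400,205)),(cd,[-.1,.155,.034],D(70,107)),(cd,[.065,.155,.034],D(308,52))]
x,r=fit(obs,[.5,.2,0]);print('charger',x,r.tolist())
S=lambda u,v:np.array([250+u/5,250+v/5])
obs=[(cs,[-.062,-.095,.028],S(55,303)),(cs,[.062,-.095,.028],S(270,497)),(cs,[.062,.095,.028],S(620,210)),(cs,[-.062,.095,.028],S(392,45))]
x,r=fit(obs,[.5,-.1,0]);print('caddy',x,r.tolist())
E
```

```text
charger [ 0.53937015  0.19777762 -0.00486118] [[-0.3, -0.5], [-1.3, -0.7], [0.4, -0.8], [0.3, 0.2], [-0.6, -1.2], [0.4, -0.1], [-0.0, 0.0], [1.4, 0.7], [0.5, -0.8], [-0.2, -0.2], [0.6, -0.3]]
caddy [ 0.57901072 -0.18354666 -0.02039214] [[-2.0, -0.2], [0.2, 1.0], [0.4, -0.9], [0.7, -0.2]]
```

Run:
```python
from h import *
goto([.50,.198,.27],down(np.pi/2)); print(sense()['joints'].round(3),sense()['time_s'])
pause(.3); shot('wrist','w_ch.png'); np.save('c_ch.npy',calibration('wrist'),allow_pickle=True)
goto([.56,-.183,.25],down(np.pi/2))
pause(.3); shot('wrist','w_ca.png'); np.save('c_ca.npy',calibration('wrist'),allow_pickle=True)
print(sense()['time_s'])
```

```text
[ 2.490e-01  1.890e-01  1.464e+00  1.000e-03  1.488e+00 -1.323e+00] 1.8
3.9333
```

View pics/w_ch.png

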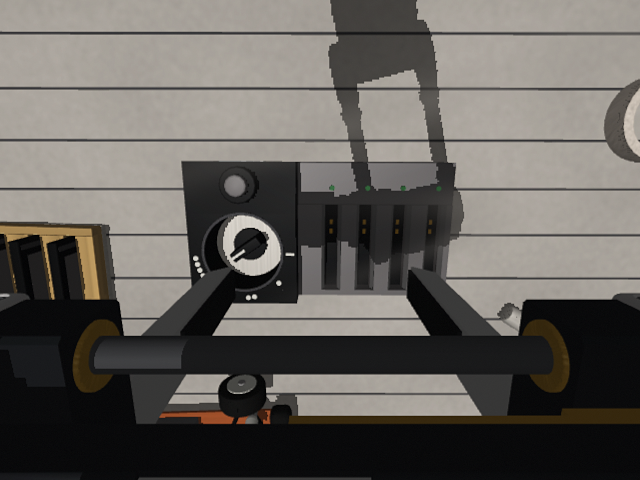

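View pics/w_ca.png

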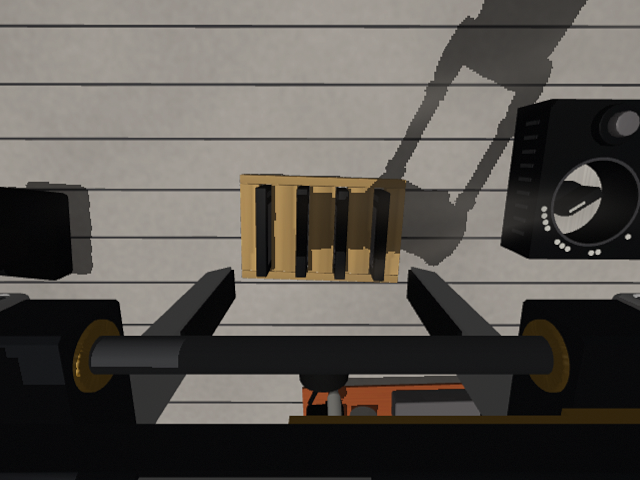

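The wrist view shows the control-end top at (182..298, 161..303), the bays at about x = 330, 364, 398 and 430, and the pointer between three and four dots. I'll enlarge for precise corners.

Run:
```python
import cv2
a=cv2.imread('pics/w_ch.png')
cv2.imwrite('pics/w_ch1.png',cv2.resize(a[150:310,170:310],None,fx=4,fy=3.7,interpolation=cv2.INTER_CUBIC))
cv2.imwrite('pics/w_ch2.png',cv2.resize(a[150:310,290:470],None,fx=4,fy=3.7,interpolation=cv2.INTER_CUBIC))
a=cv2.imread('pics/w_ca.png')
cv2.imwrite('pics/w_ca1.png',cv2.resize(a[165:295,230:415],None,fx=4,fy=4,interpolation=cv2.INTER_CUBIC))
```

```text
(no output)
```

View pics/w_ch1.png

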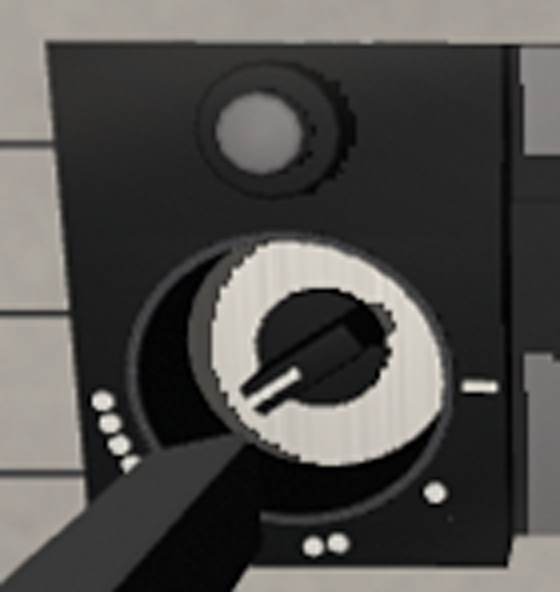

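View pics/w_ch2.png

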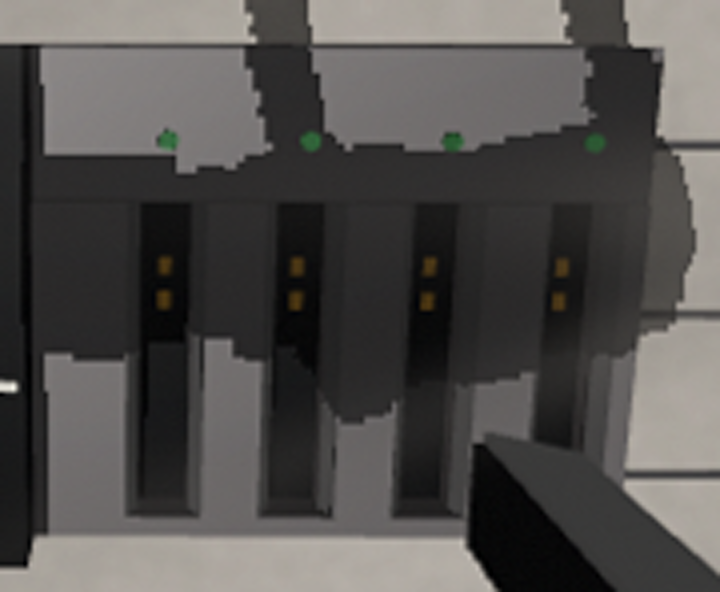

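View pics/w_ca1.png

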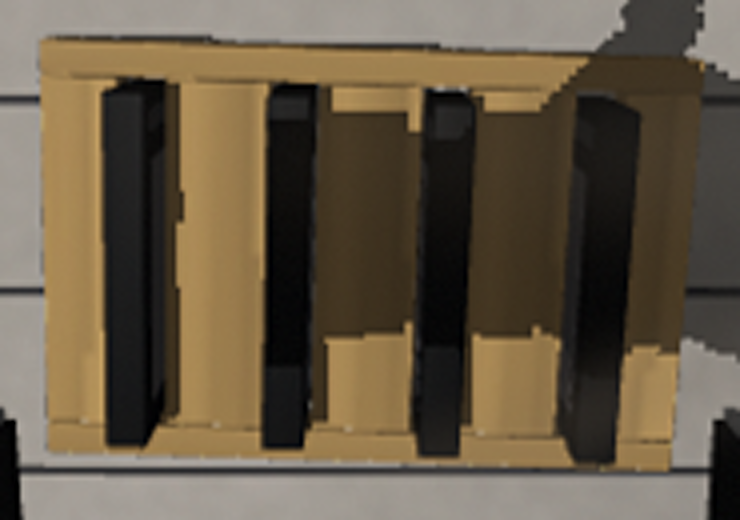

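Run:
```python
from fit import *
c=np.load('c_ch.npy',allow_pickle=True).item()
W=lambda u,v:np.array([170+u/4,150+v/3.7])-.0
X=lambda u,v:np.array([290+u/4,150+v/3.7])
A=[-.1,-.031,.062];B=[-.1,-.155,.062];C=[.065,-.155,.062];E_=[.065,-.031,.062]
obs=[(c,A,W(505,44)),(c,B,W(47,43)),(c,E_,W(510,566)),(c,[-.1,.155,.034],X(664,48))]
x,r=fit(obs,[.54,.198,0]);print('charger',x,r.tolist())
def loc(p):
    cc,s=np.cos(x[2]),np.sin(x[2]); d=p[:2]-x[:2]; return np.array([cc*d[0]+s*d[1],-s*d[0]+cc*d[1]]).round(4)
print('well rim c',loc(ray(c,*W(288.5,378),.062)),'top/bot/left/right',[loc(ray(c,*W(*q),.062)).tolist() for q in [(290,233),(290,523),(127,370),(450,370)]])
print('button',[loc(ray(c,*W(260,133),z)) for z in(.07,.078,.085)])
print('disc', loc(ray(c,*W(323,346),.02)))
print('bar ends top',loc(ray(c,*W(252,400),.048)),loc(ray(c,*W(372,318),.048)))
print('bays top z.034', [loc(ray(c,*X(*q),.034)).tolist() for q in [(163,515),(297,515),(427,515),(168,200)]])
print('bays floor .014', [loc(ray(c,*X(*q),.014)).tolist() for q in [(165,283),(297,283),(428,283),(561,283)]])
print('led', [loc(ray(c,*X(*q),.034)).tolist() for q in [(167,140),(311,141),(453,142),(595,143)]])
c=np.load('c_ca.npy',allow_pickle=True).item()
W=lambda u,v:np.array([230+u/4,165+v/4])
obs=[(c,[-.062,-.095,.028],W(40,38)),(c,[.062,-.095,.028],W(48,450)),(c,[.062,.095,.028],W(670,470)),(c,[-.062,.095,.028],W(704,62))]
x,r=fit(obs,[.58,-.183,0]);print('caddy',x,r.tolist())
print('pack ends z.058',[loc(ray(c,*W(*q),.058)).tolist() for q in [(122,90),(124,445),(292,90),(285,447),(449,95),(437,455),(605,103),(592,460)]])
```

```text
charger [ 0.53619574  0.20310877 -0.0037426 ] [[-0.4, 0.0], [-0.3, -0.3], [-0.2, 0.8], [1.1, -0.3]]
well rim c [ 0.0016 -0.0939] top/bot/left/right [[-0.0439, -0.0914], [0.0495, -0.0957], [-0.0007, -0.1402], [-0.0012, -0.0474]]
button [array([-0.0744, -0.0963]), array([-0.075 , -0.0944]), array([-0.0755, -0.0927])]
disc [ 0.0014 -0.0922]
bar ends top [ 0.0128 -0.1084] [-0.0146 -0.0716]
bays top z.034 [[0.057, 0.0096], [0.0568, 0.052], [0.0566, 0.0932], [-0.051, 0.0098]]
bays floor .014 [[-0.0199, 0.0099], [-0.0202, 0.0519], [-0.0204, 0.0936], [-0.0206, 0.1359]]
led [[-0.0702, 0.0093], [-0.0701, 0.0519], [-0.07, 0.094], [-0.0699, 0.136]]
caddy [ 0.57526265 -0.18022479 -0.03200357] [[-0.4, -0.3], [-0.4, 0.5], [0.1, 0.5], [0.7, -0.5]]
pack ends z.058 [[-0.0503, -0.0664], [0.0485, -0.0664], [-0.0518, -0.0214], [0.0476, -0.0212], [-0.0519, 0.0202], [0.0485, 0.0216], [-0.0512, 0.0616], [0.0485, 0.0652]]
```

Run:
```python
import cv2
a=cv2.imread('pics/w_ca.png')
cv2.imwrite('pics/tips.png',cv2.resize(a[250:310,190:450],None,fx=3,fy=3,interpolation=cv2.INTER_CUBIC))
from h import *
c=calibration('wrist'); s=sense(); p=s['eef_pos']; print(p, s['tool_rot'],s['opening'])
for sy in(-1,1):
  for o in (.047,.0595):
    for sx in(-.008,.008): print(sy,o,sx,proj(c,p+np.array([sx,sy*o,0])))
```

```text
[ 0.56017123 -0.18232449  0.25012385] [9.40254580e-05 7.06724696e-01 7.07488649e-01 7.99058297e-05] 0.09407320141311096
-1 0.047 -0.008 [231.61851176 269.60252705]
-1 0.047 0.008 [233.26029338 297.43253347]
-1 0.0595 -0.008 [208.41408476 269.56921357]
-1 0.0595 0.008 [210.49665988 297.40176229]
1 0.047 -0.008 [406.01187462 269.85289519]
1 0.047 0.008 [404.34279847 297.66379754]
1 0.0595 -0.008 [429.18867034 269.886169  ]
1 0.0595 0.008 [427.07983989 297.69453278]
```

View pics/tips.png

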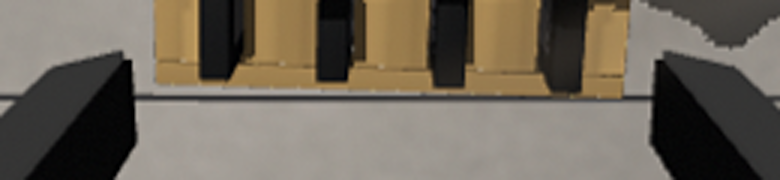

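Run:
```python
from h import *
goto([.538,.107,.16],down(.636)); gripper_to(.034)
line_to([.538,.107,.085],rate=.1); pause(.3)
print(sense()['eef_pos'],sense()['force'],sense()['opening'])
shot('wrist','d1.png'); np.save('c_d1.npy',calibration('wrist'),allow_pickle=True)
shot('scene','d1s.png',(320,100,480,260),5 if 0 else 3.7); shot('side','d1d.png',(230,80,390,240),3.7)
```

```text
[0.53827514 0.10703752 0.08548672] [-0.31990095 -0.1108869   0.09389675] 0.03448397519816919
```

View pics/d1.png

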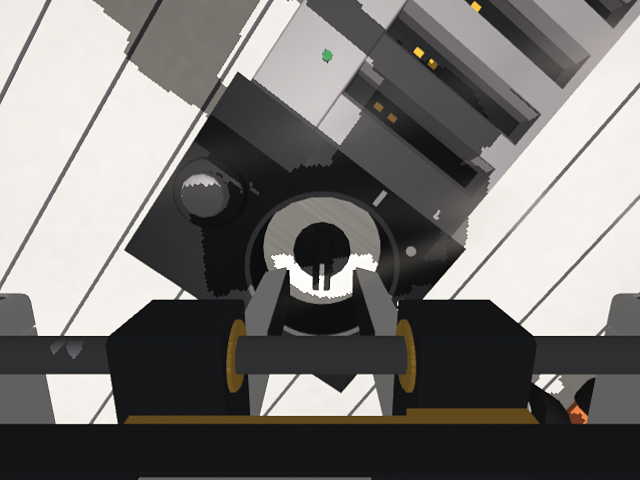

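View pics/d1s.png

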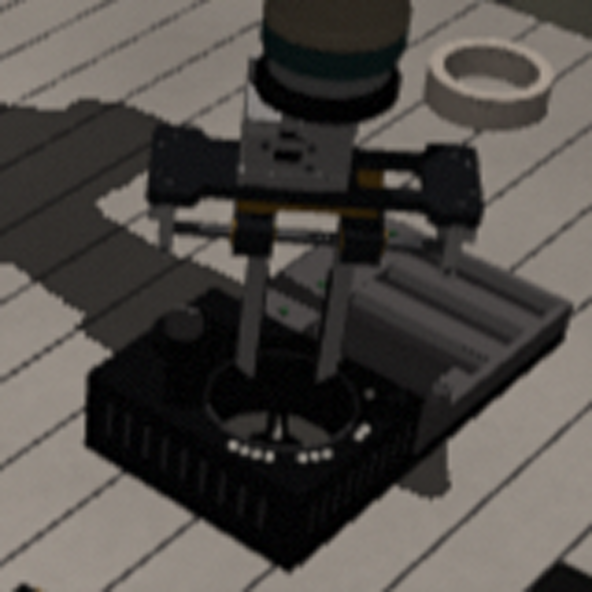

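View pics/d1d.png

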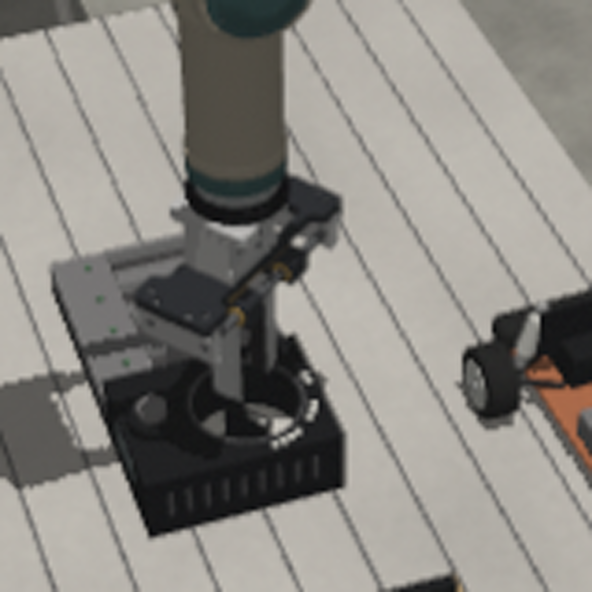

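Run:
```python
from h import *
c=np.load('c_d1.npy',allow_pickle=True).item(); p=np.array([0.53827514,0.10703752,0.08548672])
R=np.array([[np.cos(.636),np.sin(.636)],[np.sin(.636),-np.cos(.636)]]) # cols tool x,y
for tx in(-.017,.017):
  for ty in(-.008,.008): print(tx,ty,proj(c,np.r_[p[:2]+R@[tx,ty],p[2]]).round(1))
for n,u,v,z in [('disc',322,250,.02),('rim',323,262,.062),('bartip',321.5,292,.048),('barend',321.5,222,.048)]:
  q=ray(c,u,v,z); print(n,q.round(4), 'tool',(R.T@(q[:2]-p[:2])).round(4))
a=cv2.imread('pics/d1.png'); cv2.imwrite('pics/d1c.png',cv2.resize(a[180:345,235:415],None,fx=4,fy=3.6,interpolation=cv2.INTER_CUBIC))
```

```text
-0.017 -0.008 [288.4 271.1]
-0.017 0.008 [289.  298.9]
0.017 -0.008 [351.4 271.1]
0.017 0.008 [350.8 298.9]
disc [0.5378 0.1101 0.02  ] tool [ 0.0014 -0.0028]
rim [0.5361 0.1131 0.062 ] tool [ 0.0018 -0.0061]
bartip [0.5502 0.0926 0.048 ] tool [0.001  0.0187]
barend [0.5222 0.1303 0.048 ] tool [ 0.0009 -0.0283]
```

View pics/d1c.png

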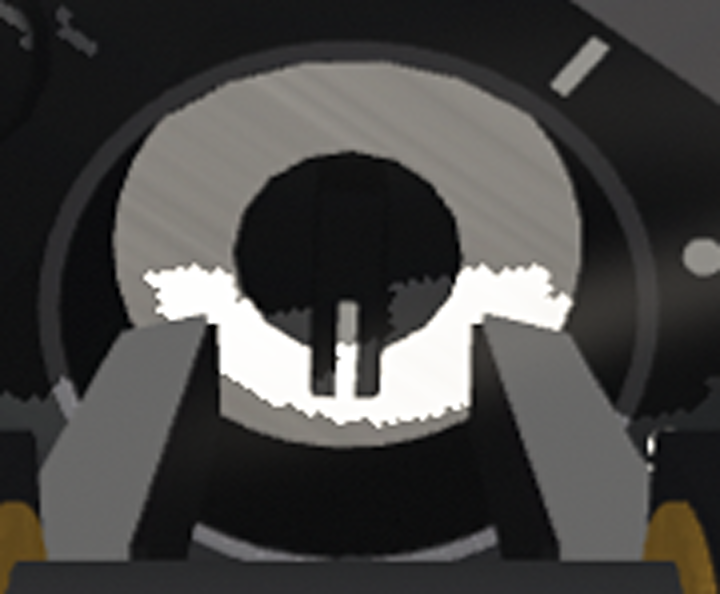

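The wrist view shows the bar aligned and centred between the jaws (bar at x≈321.6, jaw mid at 320.8). I'll descend, grip and turn back in two strokes.

```bash
cat >> h.py <<'E'
def st(t=''):
    s=sense(); print(t,'t%.1f'%s['time_s'],'p',s['eef_pos'].round(4),'F',s['force'].round(1),'T',s['wrist_torque'].round(2),'op %.4f'%s['opening'],'q1 %.3f q6 %.3f'%(s['joints'][0],s['joints'][5])); return s
def twist(da,n=8):
    for i in range(n):
        q=np.array(sense()['joints']) if i==0 else q
        q[5]-=da/n; goto_joints(q)
E
python3 - <<'E'
from h import *
D=[.5377,.1078]
line_to(D+[.06],rate=.08); line_to(D+[.027],rate=.04); st('down')
gripper_to(.0,force=20); st('grip')
twist(.1,1); st('tw')
twist(1.93,6); st('end')
shot('wrist','d2.png')
gripper_to(.034); st('open')
E
```

```text
down t9.0 p [0.5379 0.1078 0.0271] F [ 0.3 -0.1 -0.4] T [-0.07 -0.02  0.04] op 0.0342 q1 0.071 q6 -0.565
grip t9.5 p [0.5383 0.1081 0.0272] F [0.9 1.5 0.5] T [ 0.19 -0.11 -0.03] op 0.0116 q1 0.071 q6 -0.565
tw t9.8 p [0.5383 0.1081 0.0272] F [-0.1 -0.   0.3] T [ 0.05 -0.03  0.04] op 0.0122 q1 0.071 q6 -0.663
end t12.2 p [0.5383 0.1081 0.0272] F [ 0.1  0.8 -1. ] T [ 0.18 -0.07  0.02] op 0.0116 q1 0.071 q6 -2.588
open t12.8 p [0.5383 0.1081 0.0272] F [ 0.6 -0.6 -0.4] T [0.05 0.1  0.04] op 0.0339 q1 0.071 q6 -2.593
```

View pics/d2.png

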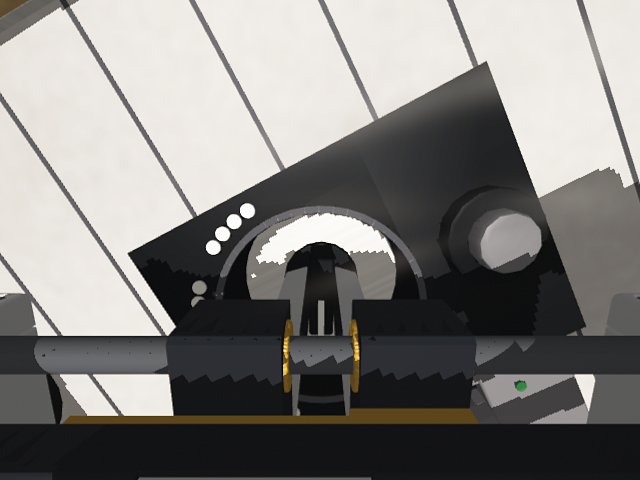

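Run:
```python
from h import *
p=[.5380,.1080]
line_to(p+[.075],rate=.1)
goto(p+[.075],down(2.664-np.pi)); line_to(p+[.027],rate=.05); st('down')
gripper_to(0,force=20); st('grip')
twist(.40,3); st('a')
for i in range(4):
    twist(.025,1); st('b')
gripper_to(.034); st('open')
line_to(p+[.16],rate=.15); 
goto([.50,.12,.2],down(np.pi/2)); pause(.3); shot('wrist','d3.png')
```

```text
down t17.2 p [0.5383 0.108  0.0273] F [-0.4 -0.4 -0. ] T [-0.07  0.06 -0.01] op 0.0342 q1 0.071 q6 0.549
grip t17.7 p [0.5382 0.108  0.0272] F [-0.5 -0.1  0.6] T [-0.15  0.12 -0.05] op 0.0117 q1 0.071 q6 0.549
a t18.5 p [0.5383 0.108  0.0272] F [ 0.1 -0.6 -0.5] T [-0.07  0.06  0.03] op 0.0120 q1 0.071 q6 0.154
b t18.7 p [0.5383 0.108  0.0272] F [-0.6 -0.5 -0.2] T [-0.07  0.06  0.02] op 0.0120 q1 0.071 q6 0.132
b t19.0 p [0.5383 0.108  0.0272] F [ 0.3 -1.2  0.6] T [-0.09  0.06  0.02] op 0.0120 q1 0.071 q6 0.108
b t19.2 p [0.5383 0.108  0.0272] F [ 0.4 -0.5 -0.6] T [-0.1   0.1  -0.16] op 0.0120 q1 0.071 q6 0.084
b t19.5 p [0.5383 0.108  0.0272] F [ 0.5 -0.3 -0.2] T [-0.06  0.06 -0.31] op 0.0121 q1 0.071 q6 0.061
open t20.0 p [0.5383 0.108  0.0272] F [-0.5 -0.   0.2] T [-0.06  0.09  0.02] op 0.0342 q1 0.071 q6 0.059
```

View pics/d3.png

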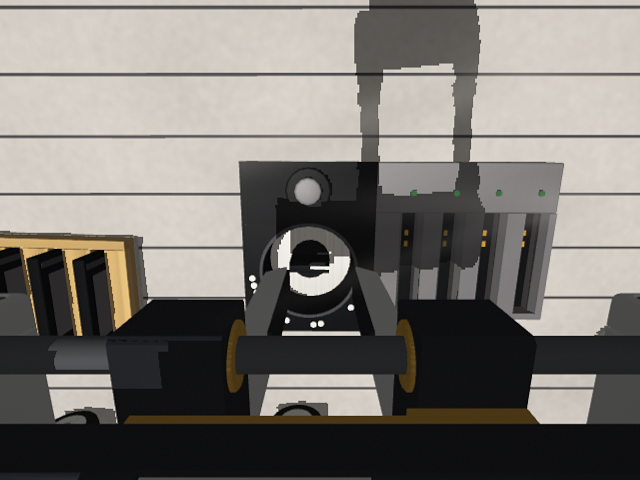

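Dial is at the zero stop: the torque rose at the end and the pointer points at the stroke. Next I look at the caddy from close up and check the transmitter's clearance.

Run:
```python
from h import *
goto([.577,-.183,.20],down(np.pi/2-.03)); line_to([.577,-.183,.15]);pause(.3); s=st()
shot('wrist','c1.png'); np.save('c_c1.npy',calibration('wrist'),allow_pickle=True); np.save('p_c1.npy',s['eef_pos'])
a=cv2.imread('pics/scene0.png'); cv2.imwrite('pics/tx.png',cv2.resize(a[335:480,80:240],None,fx=4,fy=4))
```

```text
t24.7 p [ 0.5775 -0.1831  0.151 ] F [0.  0.7 0.3] T [-0.01 -0.02  0.03] op 0.0341 q1 -0.422 q6 -1.963
```

View pics/c1.png

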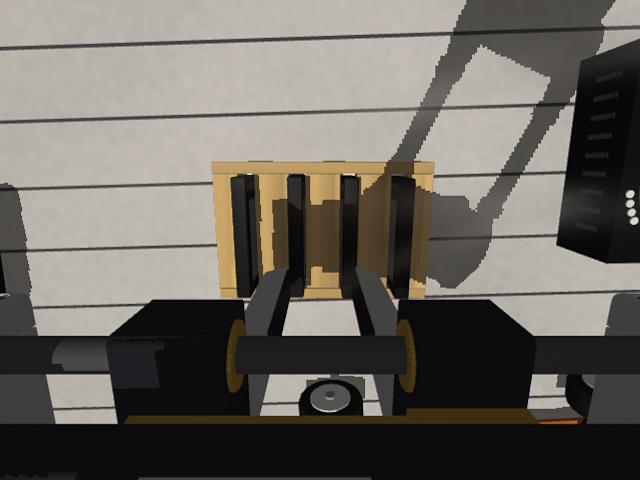

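View pics/tx.png

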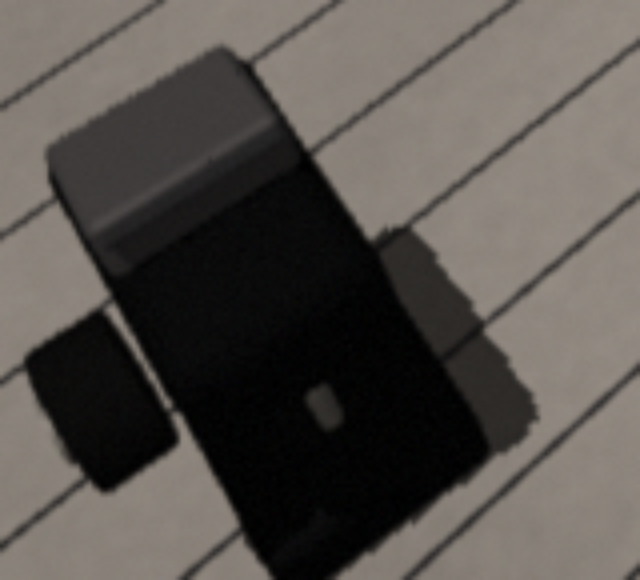

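Run:
```python
from fit import *
c=np.load('c_ca.npy',allow_pickle=True).item()
for z in(0,.05,.1,.18): print(z,ray(c,72,200,z).round(3),ray(c,67,280,z).round(3))
cs=calibration('scene')
for z in(.13,.18): print('top ne corner',ray(cs,80+220/4,335+45/4,z).round(3))
cd=calibration('side')
for z in(.13,.18): print('side topL',ray(cd,414,336,z).round(3),ray(cd,432,338,z).round(3))
a=cv2.imread('pics/c1.png'); cv2.imwrite('pics/c1c.png',cv2.resize(a[150:310,205:440],None,fx=3.4,fy=3.4,interpolation=cv2.INTER_CUBIC))
```

```text
0 [ 0.543 -0.488  0.   ] [ 0.647 -0.511  0.   ]
0.05 [ 0.537 -0.452  0.05 ] [ 0.629 -0.473  0.05 ]
0.1 [ 0.532 -0.416  0.1  ] [ 0.611 -0.434  0.1  ]
0.18 [ 0.523 -0.359  0.18 ] [ 0.583 -0.373  0.18 ]
top ne corner [ 0.498 -0.495  0.13 ]
top ne corner [ 0.537 -0.502  0.18 ]
side topL [ 0.619 -0.486  0.13 ] [ 0.654 -0.504  0.13 ]
side topL [ 0.6   -0.509  0.18 ] [ 0.633 -0.526  0.18 ]
```

View pics/c1c.png

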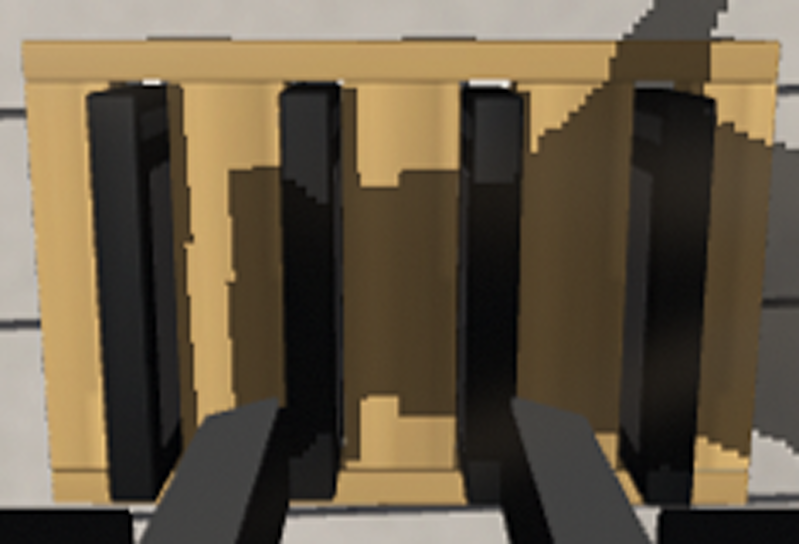

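Run:
```python
from fit import *
c=np.load('c_c1.npy',allow_pickle=True).item();p=np.load('p_c1.npy');a=np.pi/2-.03
R=np.array([[np.cos(a),np.sin(a)],[np.sin(a),-np.cos(a)]])
W=lambda u,v:np.array([205+u/3.4,150+v/3.4])
for tx in(-.017,.017): print(proj(c,np.r_[p[:2]+R@[tx,-.008],p[2]]).round(1))
print('obs',W(277,400),W(513,400))
obs=[]
T={-.066:[(110,92),(131,497)],-.022:[(309,95),(311,497)],.022:[(491,97),(492,500)],.066:[(688,95),(670,500)]}
for y,(f,n) in T.items():
    F=ray(c,*W(*f),.058);N=ray(c,*W(*n),.058); print(y,((F+N)/2).round(4),'yaw',np.arctan2(*(N-F)[[1,0]]).round(3),'len',np.linalg.norm(N-F).round(4))
    obs+=[(c,[-.05,y,.058],W(*f)),(c,[.05,y,.058],W(*n))]
obs+=[(c,[-.062,-.095,.028],W(22,40)),(c,[.062,-.095,.028],W(53,500)),(c,[.062,.095,.028],W(747,505)),(c,[-.062,.095,.028],W(779,40))]
print(fit(obs,[.577,-.183,-.03]))
```

```text
[287.3 270.1]
[350.5 270.2]
obs [286.47058824 267.64705882] [355.88235294 267.64705882]
-0.066 [ 0.5716 -0.2462  0.058 ] yaw -0.031 len 0.0978
-0.022 [ 0.5732 -0.2017  0.058 ] yaw -0.041 len 0.0971
0.022 [ 0.5751 -0.1589  0.058 ] yaw -0.008 len 0.0975
0.066 [ 0.5762 -0.1148  0.058 ] yaw -0.018 len 0.0979
(array([ 0.57459922, -0.18034107, -0.03067   ]), array([[-0.1, -0.2],
       [ 0.1,  2.4],
       [-1.4, -1. ],
       [-0.1,  2.4],
       [ 2.2, -1.5],
       [-0.7,  1.6],
       [ 1.4, -0.9],
       [-0.3,  1.7],
       [-1. , -1. ],
       [-0.6,  1. ],
       [ 0.2, -0.3],
       [ 1. , -0.7]]))
```

```bash
cat >> h.py <<'E'
CAD=[.5763,-.1825,-.031]; CHG=[.5381,.2008,-.0035]
def W2(pose,l):
    c,s=np.cos(pose[2]),np.sin(pose[2]); return [pose[0]+c*l[0]-s*l[1],pose[1]+s*l[0]+c*l[1]]
SL=[-.066,-.022,.022,.066]; BY=[.010,.052,.094,.136]
def pick(i,cad=CAD):
    p=W2(cad,[0,SL[i]]); o=down(np.pi/2+cad[2])
    goto(p+[.15],o); gripper_to(.030)
    line_to(p+[.07],rate=.2); line_to(p+[.033],rate=.08); st('at pick')
    gripper_to(0,force=30); st('grip')
    line_to(p+[.06],rate=.06); s=st('lift'); line_to(p+[.17],rate=.2); st('up')
def over(j,z=.13):
    p=W2(CHG,[.003,BY[j]]); goto(p+[.17],down(np.pi/2+CHG[2])); line_to(p+[z],rate=.15); return p
E
python3 - <<'E'
from h import *
pick(3); over(0,.11); pause(.3); st(); shot('wrist','b1.png'); shot('scene','b1s.png',(320,90,480,250),3.7)
shot('side','b1d.png',(230,60,390,220),3.7)
E
```

```text
at pick t26.6 p [ 0.5787 -0.1166  0.0333] F [ 0.8  0.5 -0.3] T [-0.01 -0.02  0.01] op 0.0304 q1 -0.317 q6 -1.857
grip t27.1 p [ 0.5787 -0.1166  0.0335] F [-0.2 -0.1  1.3] T [0.05 0.01 0.02] op 0.0116 q1 -0.317 q6 -1.857
lift t27.6 p [ 0.5784 -0.1166  0.0603] F [-0.9 -0.2 -1.2] T [ 0.02  0.01 -0.02] op 0.0114 q1 -0.317 q6 -1.857
up t28.4 p [ 0.5775 -0.1163  0.1688] F [-0.5  0.2 -0.1] T [ 0.02  0.   -0.01] op 0.0118 q1 -0.317 q6 -1.856
 t30.4 p [0.5417 0.2109 0.1109] F [-0.1 -0.2 -1.4] T [0.07 0.04 0.01] op 0.0119 q1 0.252 q6 -1.316
```

View pics/b1.png

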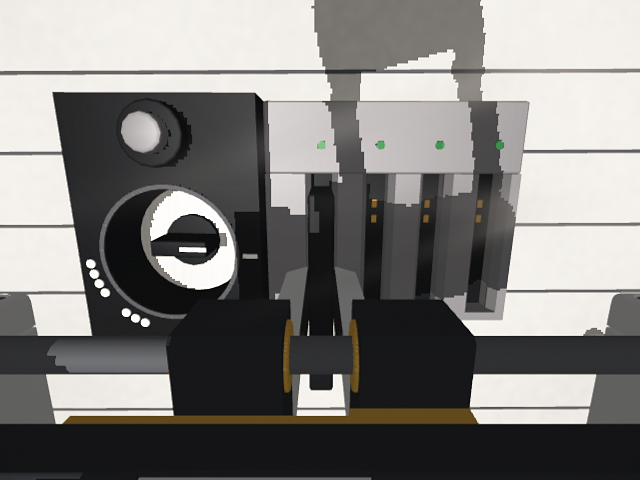

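View pics/b1s.png

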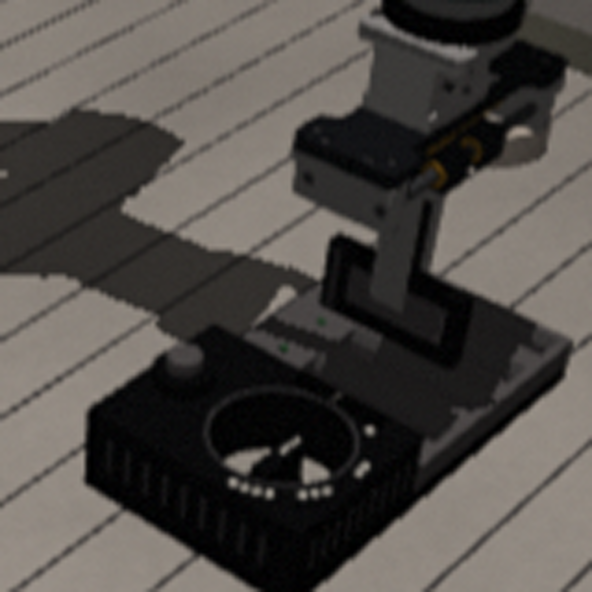

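View pics/b1d.png

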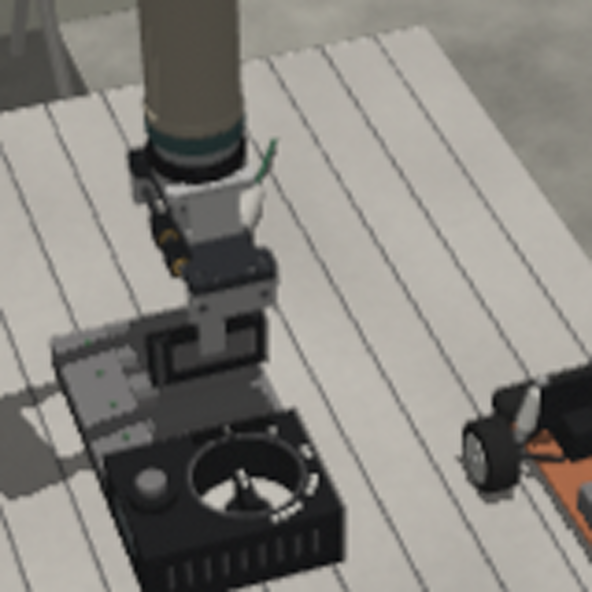

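The pack is held upright and level over bay 1. I'll insert it with force checks.

```bash
cat >> h.py <<'E'
def insert(j,zend=.0405):
    p=W2(CHG,[.003,BY[j]])
    line_to(p+[.068],rate=.12)
    for z in np.r_[np.arange(.064,zend,-.004),zend]:
        line_to(p+[float(z)],rate=.05); s=sense()
        if np.linalg.norm(s['force'])>9: st('CONTACT'); return False
    st('in'); return True
def release(j):
    p=W2(CHG,[.003,BY[j]])
    gripper_to(.028); pause(.2); line_to(p+[.08],rate=.12); line_to(p+[.15],rate=.2)
E
python3 - <<'E'
from h import *
ok=insert(0); print(ok)
if ok: release(0); st()
shot('side','b2d.png',(230,60,390,220),3.7); shot('wrist','b2.png')
E
```

```text
in t32.9 p [0.5409 0.2107 0.0402] F [ 0.3 -0.8 -0.9] T [ 0.01  0.   -0.  ] op 0.0118 q1 0.252 q6 -1.316
True
 t34.5 p [0.5404 0.2106 0.149 ] F [ 0.4 -0.6 -0.4] T [ 0.05 -0.02  0.01] op 0.0282 q1 0.252 q6 -1.316
```

View pics/b2.png

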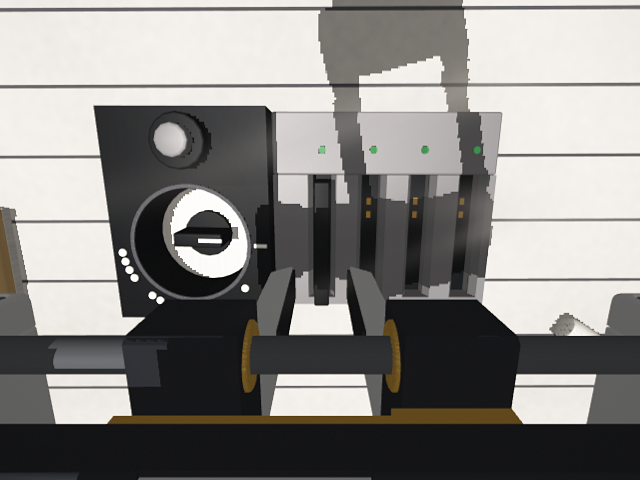

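View pics/b2d.png

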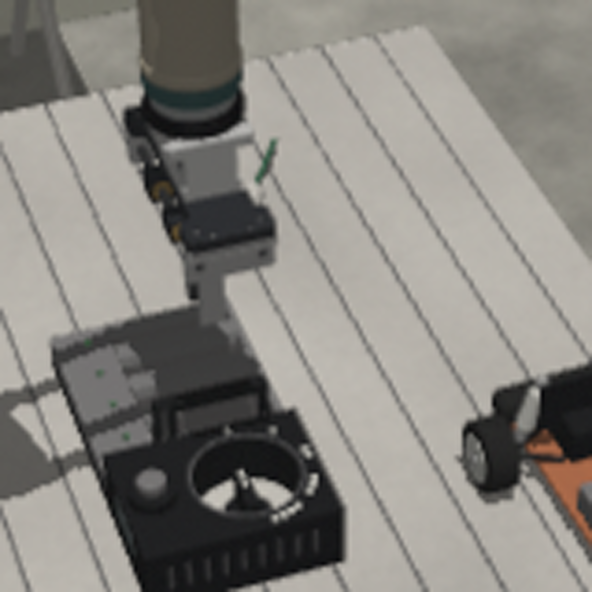

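Pack 1 stands in bay 1. Before each pick I re-check the caddy, since it may get knocked.

Run:
```python
from h import *
goto([.577,-.183,.15],down(np.pi/2-.03)); pause(.3); st(); shot('wrist','c2.png')
```

```text
t36.4 p [ 0.5772 -0.1821  0.1501] F [-0.2  0.  -0.4] T [ 0.02 -0.02 -0.01] op 0.0281 q1 -0.421 q6 -1.963
```

View pics/c2.png

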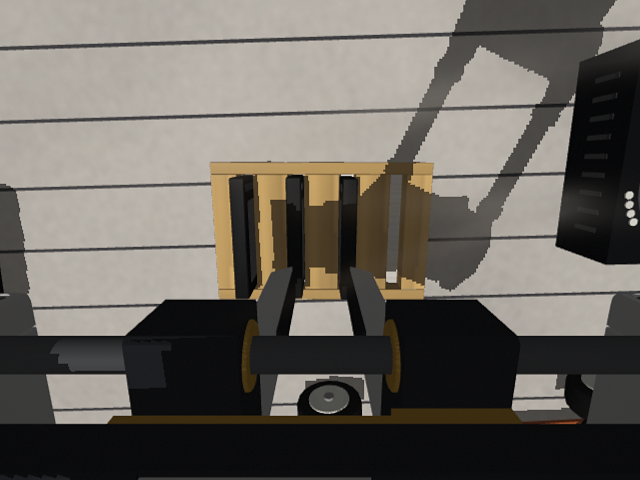

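The caddy hasn't moved (corners at (211,163) and (434,163) as before). Next pack goes to bay 2.

```bash
cat >> h.py <<'E'
def cycle(i,j,fn,cad=CAD):
    pick(i,cad)
    s=sense()
    if s['opening']<.009: print('EMPTY'); return
    over(j,.11)
    if insert(j): release(j)
    else: shot('wrist',fn+'x.png'); return
    shot('wrist',fn+'b.png',(200,80,560,320),2)
    goto([.577,-.183,.15],down(np.pi/2-.03)); pause(.3); st(); shot('wrist',fn+'c.png')
E
python3 - <<'E'
from h import *
cycle(2,1,'k2')
E
```

```text
at pick t38.1 p [ 0.5773 -0.1606  0.0333] F [ 0.2 -0.3  0.1] T [ 0.01 -0.01 -0.03] op 0.0300 q1 -0.387 q6 -1.927
grip t38.5 p [ 0.5773 -0.1606  0.0335] F [0.  0.4 1.7] T [ 0.06 -0.01  0.  ] op 0.0119 q1 -0.387 q6 -1.927
lift t39.1 p [ 0.577  -0.1605  0.0603] F [ 0.9 -0.4 -1.3] T [-0.01  0.01  0.03] op 0.0118 q1 -0.387 q6 -1.927
up t39.8 p [ 0.5761 -0.1602  0.1688] F [-0.  -0.1 -1. ] T [-0.01  0.    0.02] op 0.0120 q1 -0.387 q6 -1.927
in t44.2 p [0.5411 0.2527 0.0402] F [-0.5  1.2 -1.4] T [ 0.06  0.02 -0.02] op 0.0117 q1 0.320 q6 -1.247
 t47.8 p [ 0.5772 -0.1823  0.1501] F [-0.1 -0.2 -0. ] T [ 0.01  0.   -0.01] op 0.0283 q1 -0.421 q6 -1.963
```

View pics/k2b.png

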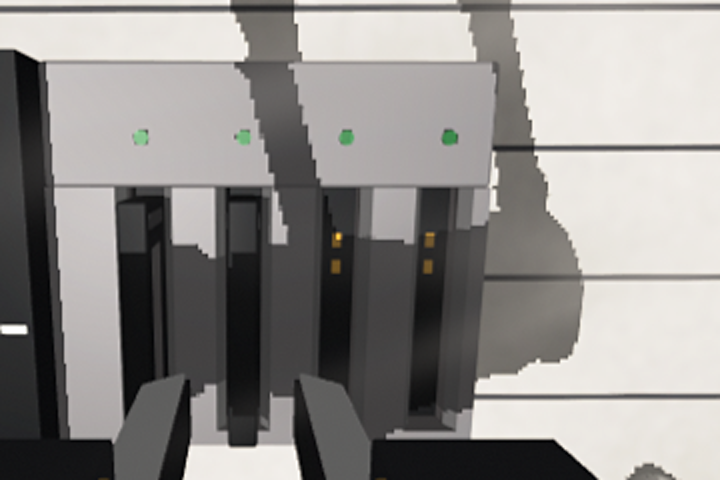

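View pics/k2c.png

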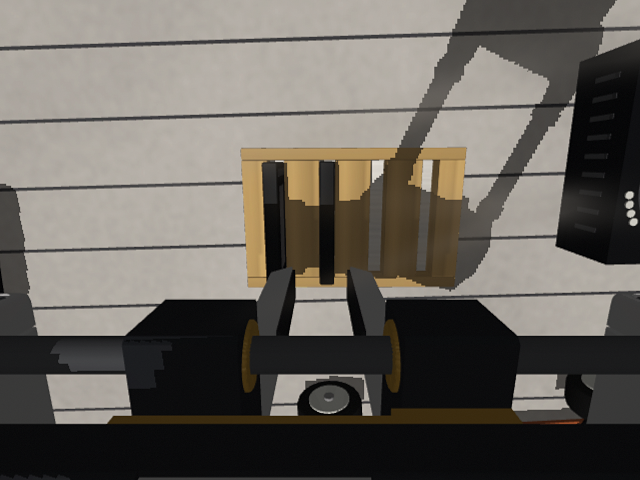

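The caddy has been knocked by about (+31, −14) px. I'll re-measure it with the same method and corrections.

Run:
```python
import cv2
a=cv2.imread('pics/k2c.png'); cv2.imwrite('pics/k2cc.png',cv2.resize(a[138:300,230:475],None,fx=3.2,fy=3.2,interpolation=cv2.INTER_CUBIC))
a=cv2.imread('pics/c2.png'); cv2.imwrite('pics/c2cc.png',cv2.resize(a[150:312,200:445],None,fx=3.2,fy=3.2,interpolation=cv2.INTER_CUBIC))
```

```text
(no output)
```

View pics/k2cc.png

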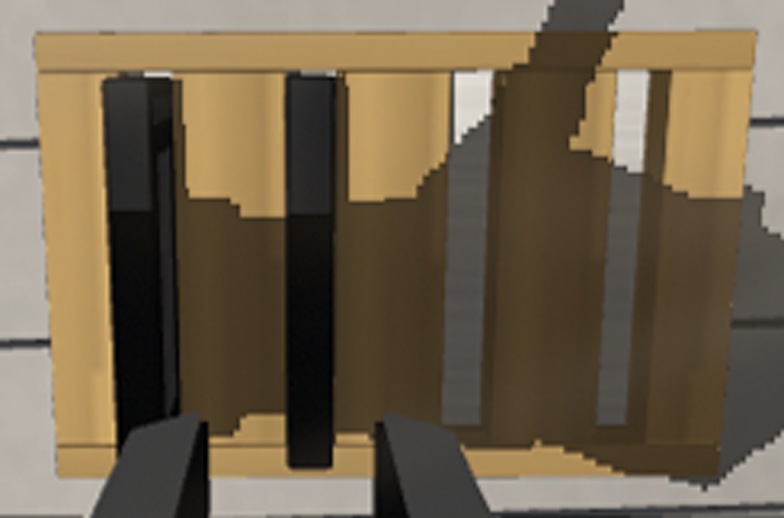

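View pics/c2cc.png

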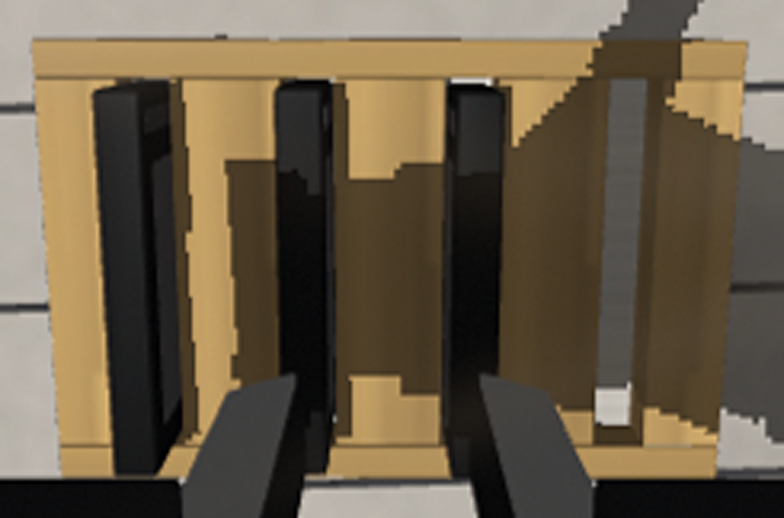

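Run:
```python
from fit import *
c=calibration('wrist'); L=[[-.062,-.095,.028],[.062,-.095,.028],[.062,.095,.028],[-.062,.095,.028]]
new=[(34,32),(56,477),(717,478),(757,31)]; old=[(32,39),(62,477),(716,478),(748,41)]
a,r=fit([(c,l,np.array([230+u/3.2,138+v/3.2])) for l,(u,v) in zip(L,new)],[.58,-.18,0]);print(a,r.tolist())
b,r=fit([(c,l,np.array([200+u/3.2,150+v/3.2])) for l,(u,v) in zip(L,old)],[.58,-.18,0]);print(b,r.tolist())
n=np.array(CAD)+a-b; print(n.tolist())
```

```text
[ 0.56421473 -0.15335929 -0.02826404] [[-0.5, -0.3], [-0.2, 0.5], [0.2, 0.1], [0.6, -0.0]]
[ 0.57534071 -0.18034742 -0.03061555] [[-0.5, -0.2], [-0.5, 0.4], [0.4, 0.4], [0.6, -0.3]]
[0.5651740230403145, -0.15551186732542438, -0.028648487612679137]
```

```bash
cat >> h.py <<'E'
CAD2=[.5652,-.1555,-.0286]
E
python3 - <<'E'
from h import *
cycle(1,2,'k3',CAD2)
E
```

```text
at pick t49.5 p [ 0.5649 -0.1776  0.0333] F [ 0.8 -0.3 -0.4] T [-0.04  0.   -0.07] op 0.0301 q1 -0.422 q6 -1.964
grip t49.9 p [ 0.5649 -0.1774  0.0335] F [0.9 0.  2.6] T [ 0.17 -0.03 -0.04] op 0.0118 q1 -0.422 q6 -1.964
lift t50.5 p [ 0.5644 -0.1775  0.0602] F [ 0.1 -0.5 -1.4] T [ 0.01  0.01 -0.03] op 0.0118 q1 -0.422 q6 -1.964
up t51.2 p [ 0.5637 -0.1771  0.1688] F [-0.2  0.  -1.2] T [ 0.08  0.   -0.03] op 0.0118 q1 -0.422 q6 -1.964
in t55.8 p [0.5412 0.2947 0.0402] F [ 0.7  0.4 -1.3] T [0.07 0.04 0.03] op 0.0119 q1 0.386 q6 -1.182
 t59.5 p [ 0.5772 -0.1823  0.15  ] F [ 0.3 -1.6  0.5] T [0.04 0.03 0.04] op 0.0280 q1 -0.421 q6 -1.963
```

View pics/k3b.png

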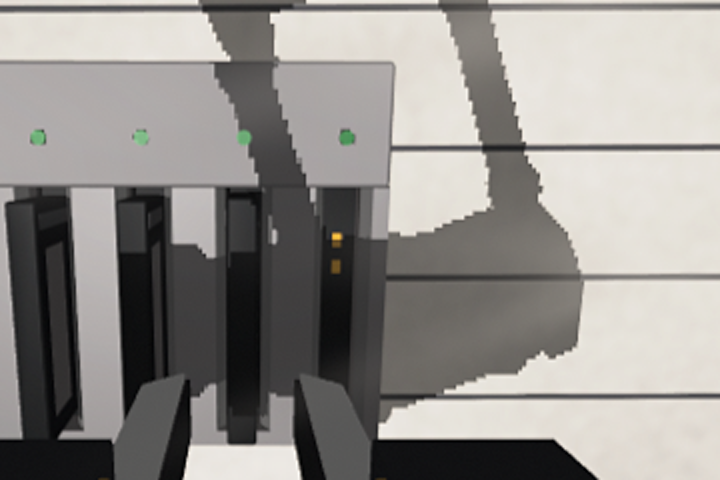

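View pics/k3c.png

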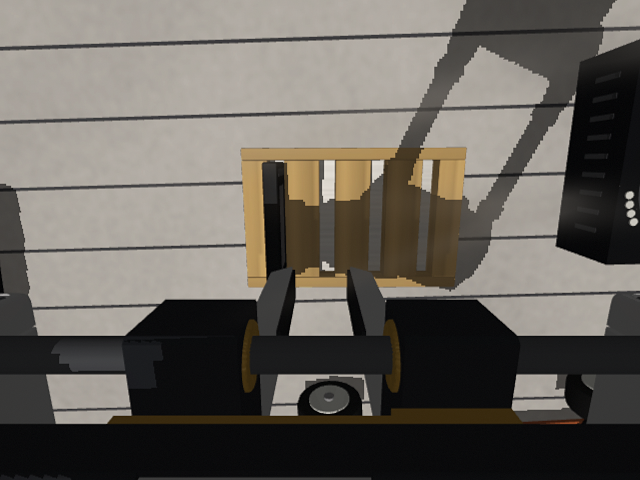

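Three packs are home and the caddy hasn't moved since. Last pack goes to bay 4, then I look over the bays and dial.

Run:
```python
from h import *
pick(0,CAD2); over(3,.11)
ok=insert(3); print(ok)
if ok: release(3)
p=[.5380,.1080]
goto([.50,.198,.25],down(np.pi/2)); pause(.3); shot('wrist','f1.png'); np.save('c_f1.npy',calibration('wrist'),allow_pickle=True)
shot('side','f1d.png',(230,100,360,240),4.2); st()
```

```text
at pick t61.3 p [ 0.5636 -0.2216  0.0332] F [-0.1 -0.7  0.7] T [0.09 0.01 0.01] op 0.0301 q1 -0.490 q6 -2.032
grip t61.7 p [ 0.5636 -0.2214  0.0335] F [0.5 0.2 1.8] T [0.12 0.01 0.02] op 0.0119 q1 -0.489 q6 -2.032
lift t62.3 p [ 0.5633 -0.2215  0.0603] F [ 0.1 -0.2 -1.6] T [ 0.04  0.02 -0.03] op 0.0118 q1 -0.490 q6 -2.032
up t63.0 p [ 0.5625 -0.221   0.1688] F [-0.8 -0.4 -1.5] T [ 0.04  0.05 -0.02] op 0.0120 q1 -0.490 q6 -2.032
in t67.8 p [0.5413 0.3367 0.0402] F [-0.5  0.3 -0.8] T [ 0.05 -0.04  0.03] op 0.0123 q1 0.447 q6 -1.120
True
 t70.6 p [0.5    0.1986 0.2493] F [-0.2  1.1 -0.1] T [ 0.03 -0.02  0.04] op 0.0281 q1 0.249 q6 -1.323
```

View pics/f1.png

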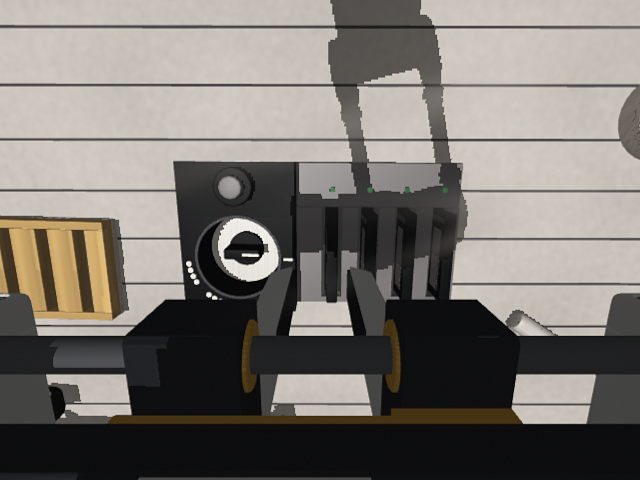

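View pics/f1d.png

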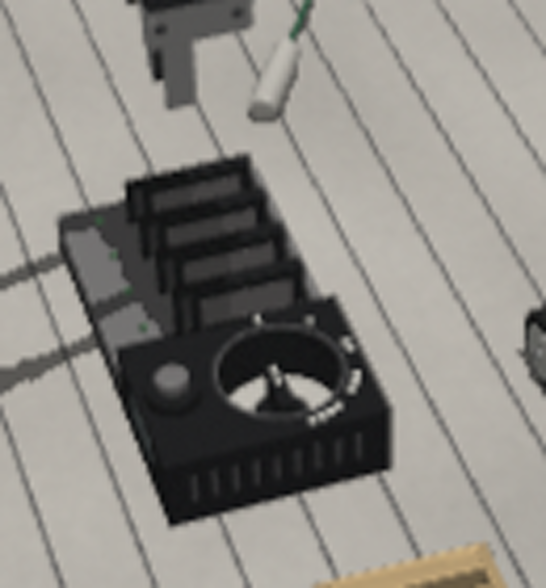

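All four packs are upright at equal height, the caddy is empty and the pointer is at the stroke. Now I turn the dial up to four dots (2.8 rad) in two strokes.

Run:
```python
from h import *
p=[.5380,.1080]
goto(p+[.16],down(-.024)); gripper_to(.034); line_to(p+[.07],rate=.15); line_to(p+[.027],rate=.05); st('down')
gripper_to(0,force=20); st('grip')
twist(-2.376,8); st('turned')
gripper_to(.034); line_to(p+[.075],rate=.1)
goto(p+[.075],down(-2.4+np.pi)); line_to(p+[.027],rate=.05); st('down2')
gripper_to(0,force=20)
s=sense(); a=s['joints'][0]-s['joints'][5]; twist(.317-a,3); s=st('turned2'); print('a',s['joints'][0]-s['joints'][5])
gripper_to(.034); line_to(p+[.16],rate=.12)
goto([.50,.12,.25],down(np.pi/2)); pause(.3); shot('wrist','g1.png'); np.save('c_g1.npy',calibration('wrist'),allow_pickle=True)
shot('side','g1d.png',(230,100,360,240),4.2);shot('scene','g1s.png',(335,150,485,260),5); st()
```

```text
down t74.0 p [0.5383 0.108  0.0272] F [ 0.6 -0.3 -0.2] T [-0.07  0.07  0.04] op 0.0342 q1 0.071 q6 0.095
grip t74.5 p [0.5383 0.108  0.0272] F [ 1.  -0.5  1.6] T [-0.11  0.06 -0.02] op 0.0121 q1 0.071 q6 0.095
turned t77.5 p [0.5382 0.1082 0.0272] F [-1.4  2.7  2.4] T [0.52 0.35 0.04] op 0.0118 q1 0.071 q6 2.466
down2 t82.5 p [0.5384 0.108  0.0273] F [ 0.1  0.3 -0.5] T [-0.05  0.04  0.  ] op 0.0341 q1 0.071 q6 -0.670
turned2 t83.7 p [0.5383 0.1082 0.0272] F [-0.5  0.   0.5] T [-0.06  0.05 -0.03] op 0.0119 q1 0.071 q6 -0.251
a 0.3224823390061439
 t87.1 p [0.5    0.12   0.2499] F [ 0.5  0.4 -1. ] T [0.04 0.02 0.08] op 0.0340 q1 0.100 q6 -1.471
```

View pics/g1.png

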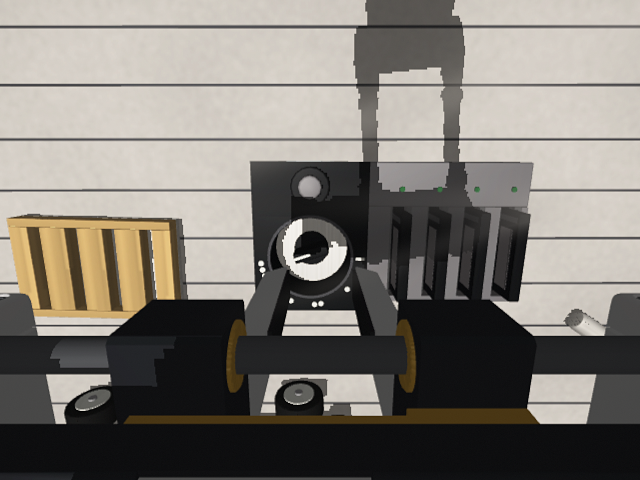

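View pics/g1s.png

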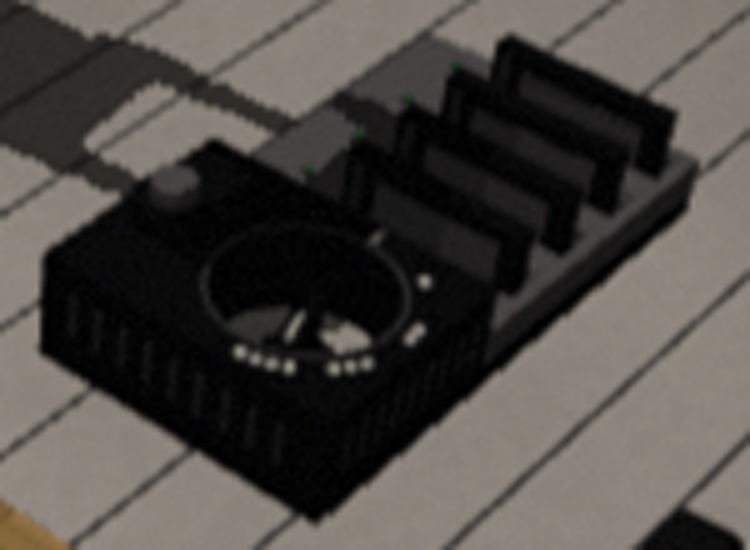

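Run:
```python
import cv2
a=cv2.imread('pics/g1.png'); cv2.imwrite('pics/g1c.png',cv2.resize(a[155:315,245:375],None,fx=5,fy=3.7 if 0 else 5*.74,interpolation=cv2.INTER_CUBIC))
```

```text
(no output)
```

View pics/g1c.png

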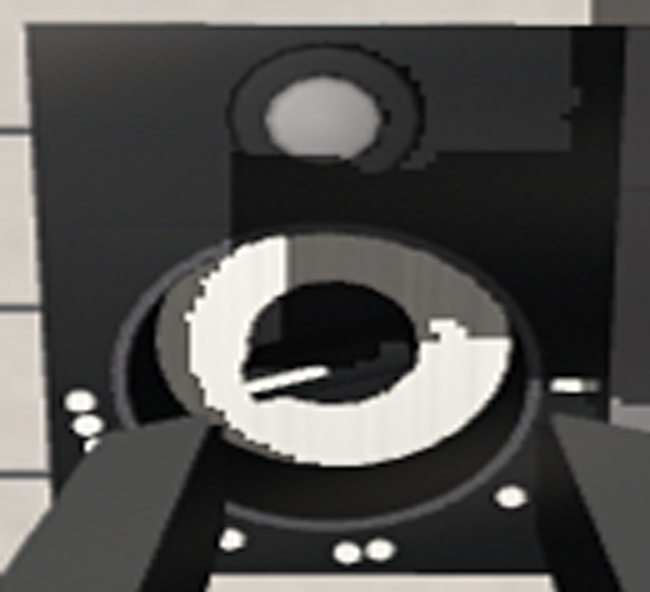

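Pointer angle measures −1.255 rad in the picture, i.e. dial ≈ 2.80, and all four packs are home. Now the start button, stepping down and watching the force.

Run:
```python
from h import *
p=W2(CHG,[-.075,-.0935]); print(p)
goto(p+[.16],down(np.pi/2)); gripper_to(0,force=10); line_to(p+[.095],rate=.12)
z0=None
for k in range(1,40):
    z=.095-.001*k; line_to(p+[z],rate=.03); s=sense(); f=s['force'][2]
    if f>1.5: print(round(z,3),s['eef_pos'].round(4),s['force'].round(1))
    if f>14: break
st('bottom'); pause(.2)
line_to(p+[.10],rate=.05); st('up'); line_to(p+[.2],rate=.2)
```

```text
[np.float64(0.4627732100426661), np.float64(0.10756307215097821)]
0.083 [0.463  0.1076 0.0831] [ 0.5 -0.2  1.8]
0.082 [0.463  0.1076 0.0821] [ 1.  -0.1  2. ]
0.081 [0.463  0.1076 0.0811] [ 0.5 -0.2  3.1]
0.08 [0.463  0.1076 0.0801] [ 1.3 -1.5  3.8]
0.079 [0.463  0.1076 0.0791] [ 0.6 -0.   3.6]
0.078 [0.463  0.1076 0.0782] [-0.  -0.3  5.7]
0.077 [0.463  0.1076 0.0781] [-0.8 -0.1 12.9]
0.076 [0.4631 0.1076 0.0779] [-4.1 -0.2 18.2]
bottom t93.7 p [0.4631 0.1076 0.0779] F [-4.1 -0.2 18.2] T [-0.08  0.64 -0.  ] op 0.0001 q1 0.082 q6 -1.489
up t94.5 p [0.4623 0.1075 0.0997] F [ 0.1  0.1 -0.7] T [0.04 0.05 0.05] op 0.0008 q1 0.082 q6 -1.489
```

The spring force rose over about 6 mm and then hit a hard stop, so the button went fully down. I'll take a last look before handing in.

Run:
```python
from h import *
goto([.42,.12,.28],down(np.pi/2)); pause(.5); shot('wrist','z1.png'); shot('scene','z1s.png',(335,150,485,260),5); st()
```

```text
t96.2 p [0.4201 0.12   0.2798] F [ 0.4 -0.1  1.3] T [ 0.03  0.   -0.02] op 0.0003 q1 0.119 q6 -1.452
```

View pics/z1.png

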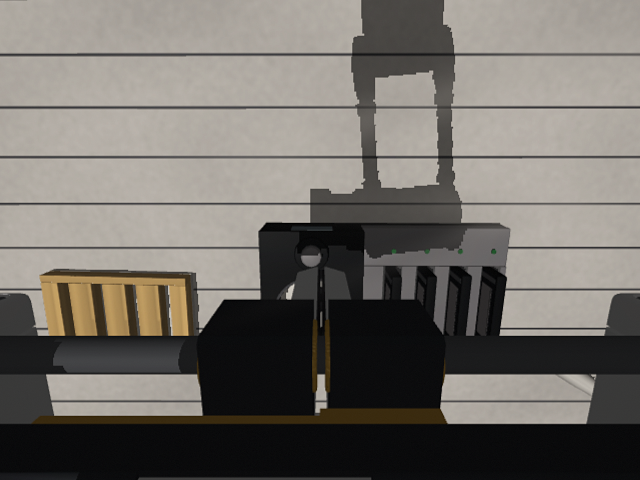

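View pics/z1s.png

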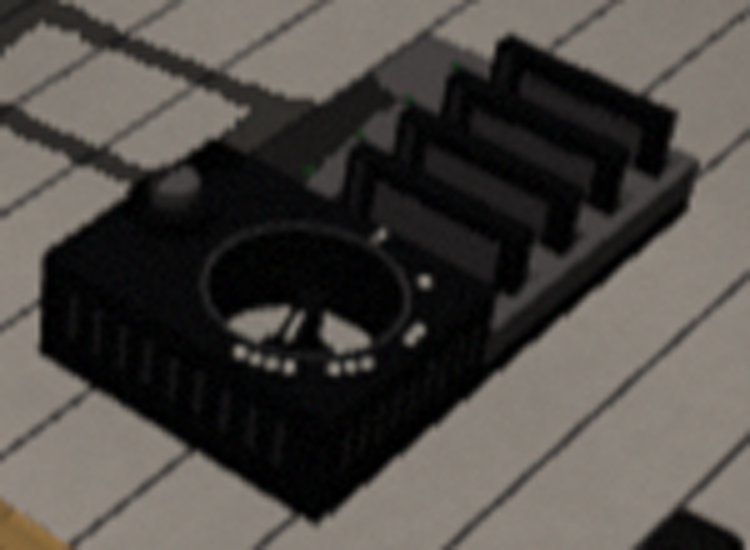

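The button is up again, the packs are even and the dial is as set, so I'm handing in.

```bash
python3 -c "
from workcell import *
print(sign_off())"
```

```text
the job is handed in; nothing more can be done
None
```

The job is handed in; sign-off gives no verdict, so what follows rests on my own checks.

**What I did**
- **Dial to zero:** I turned it back to the stop in two grips while all four packs were still in the caddy. The wrist torque rose at the stop, and the pointer lay at the stroke in the picture.
- **Packs:** I stood all four in bays 1 to 4. The caddy was knocked by about 3 cm after the second pack; I measured it again before taking the other two.
- **Dial up:** I turned it to the four dots, in two grips.
- **Start button:** I pushed it down and let it go. It travelled about 6 mm at up to about 6 N, then met a hard stop.

**What the last checks showed**
- The packs look upright and equally high in the scene and side views. I judged "fully down" from release heights within about 1 mm of the floor and those pictures; I did not touch-probe it.
- The pointer measured about 2.80 rad before the button push, and looked unchanged afterwards.
- The button is up again, the arm is clear, and the run took about 96 s of the 210 s.
- I never moved near the transmitter, and did not take a separate final picture of it.

One disagreement: the wrist camera placed the charger 3 to 5 mm away from where the fixed cameras did. I settled this with a close-up against the fingertips, and all grasps and insertions went in without contact force.

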